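Push the shelf carton home into its lane

TASK

The carton of hinges standing in front of the lane rack belongs in the one empty lane: push it along the bench with the fingertips, in between the two steel dividers, until it is squarely and fully home against the back rail. Only push it, with nothing gripped: the carton stays flat on the bench, never lifted or tipped, and the other cartons and the things lying about stay where they are.

Things in the scene. Friction and masses are not known exactly. Their poses are not given: they have to be found in the camera images.
- carton: The carton to push: violet open carton of steel hinges, the only one in front of the rack. 100 mm deep (its x), 110 wide (y), 60 high, full to the rim, too big to grip; its front with the white label is its -x side, towards the robot. 0.35 to 0.7 kg, friction on the bench about 0.8 to 1.2. Origin: centre of its underside, on the bench (z = 0). Starts turned up to 0.35 rad from the rack.
- rack: Fixed lane rack: 4 grey steel dividers 50 mm high on a back rail, 3 lanes open on top and to the robot. Origin on the bench, middle of the mouth line (dividers' front ends, 8 mm round hems); x into the lanes, y across. Lane centres y = -124, 0, 124 mm; 116 mm clear between hems, 120 behind; rail face x = 104 mm: a carton fully home has its centre at x = 54, front 4 mm inside the mouth.
- label: White location sticker, 50 x 74 mm, flat on the bench in the empty lane (the other two lanes have cartons standing in them). Origin on the lane's centre line 52 mm behind the mouth, 2 mm short of where the centre of the carton is when home; its axes are parallel to the rack's.
- neighbour_a: Carton of the same make and size as the one to push, full of rubber door stops, loose, already home in a lane. Origin at the centre of its underside. To be left alone.
- neighbour_b: Carton of the same make and size, full of dark brackets, loose, already home in another lane. Origin at the centre of its underside. To be left alone.
- tape_roll: Brown parcel tape roll lying flat, 94 mm across, 48 mm high, beside the -y side of the space in front of the rack; origin at the centre of its underside. To be left alone.
- screw_jar: Small glass jar with black cap, 54 mm across, 62 mm high, beside the +y side of the space in front of the rack; origin at the centre of its underside. To be left alone.
- scanner: Black hand scanner lying on its side, head 105 x 52 x 40 mm with a grip 105 mm long on its +y side; origin under the head's centre. To be left alone.
- cutter: Grey box cutter lying flat, 145 x 26 x 20 mm along its x; origin under the middle of its handle. To be left alone.
- hinge_sample: Steel butt hinge lying open and flat, 90 x 72 mm, 12 mm high at the knuckle; origin at the centre of its underside. To be left alone.
Not all that is in view belongs to the job. What is shaped like the carton but yellow is not meant.

How it is judged (in metres and radians):
At the end, for the whole second after the job is handed in: The carton stands flat and still in the empty lane, within 6 mm of the back rail, between the dividers and within 0.06 rad of the lane's direction; the neighbouring cartons are within 12 mm and the other things within 20 mm of where they were (x of carton in the frame of label between -0.004 and 0.006 m and y of carton in the frame of label between -0.006 and 0.006 m and angle between the x axis of carton and the x axis of label, either way round below 0.06 rad and height (world z) of carton below 0.003 m and angle between carton's own z axis and vertical below 0.03 rad and linear speed of carton below 0.01 m/s and distance of each of neighbour_a, neighbour_b from where it was at the start of the episode below 0.012 m and distance of each of tape_roll, screw_jar, scanner, cutter, hinge_sample from where it was at the start of the episode below 0.02 m); the robot touches nothing.
It fails at once if the carton is lifted off the bench or tipped (height (world z) of carton above 0.008 m or angle between carton's own z axis and vertical above 0.12 rad).
It fails at once if a neighbouring carton is disturbed (distance of any of neighbour_a, neighbour_b from where it was at the start of the episode above 0.012 m).
It fails at once if another thing on the bench is disturbed (distance of any of tape_roll, screw_jar, scanner, cutter, hinge_sample from where it was at the start of the episode above 0.02 m).
It also fails if it takes over 72 s, if anything falls off the work surface, if the arm or the gripper's body presses on something with over 40 N, if the wrist force passes 120 N, or if a joint passes its speed limit or range.

ROBOT

A 6-joint arm with a two-finger parallel gripper is mounted at the origin on the work surface. World frame = base frame: x ahead of the robot, y to its left, z up, the work surface at z = 0. Lengths are in m, angles in degrees, forces in N, time in s.
With the tool pointing down it reaches from about 0.275 to 0.975 m from the base axis. Payload 8.4 kg.
Tool frame: the origin (TCP) lies midway between the tips of the shut fingers; the grasp point (between the pads) lies manip.grip_point_offset behind it (manip.grip_point_offset is the distance from the TCP to the grasp point, in m); x points along the fingers, y is the direction in which the jaws open and shut, and the axes are right-handed (so a half turn about x gives the same grasp; the last joint's range is limited). The gripper opens to 92 mm and grips with 3 to 60 N. Pads are 20 mm wide; open, the fingers measure 128 mm over their backs; the gripper's body (75 mm by 189 mm) begins 69 mm behind the grasp point.
Start: joints at [-68.09, 20.225, 93.587, -0, 66.188, -0.138], TCP at [0.235, -0.579, 0.215] pointing down, gripper open.
Joint ranges: [-150.9, 150.9], [-52.94, 120.26], [3.33, 152.33], [-74.26, 254.26], [0, 154.13], [-172.89, 172.89]. Speed limits (degrees/s): [127.2, 127.2, 159.86, 180, 180, 180].

INTERFACE

Orientations are given as a 3x3 rotation matrix whose columns are the frame's x, y, z axes.
In Python, from workcell import manip gives the robot as it stands. The module is installed in compiled form; this text tells all that it offers. Calls block until the motion is done:
- manip.move_to(position, orientation): joint-space move of the TCP to a pose.
- manip.move_linear(position, rotation=None, velocity=0.15): straight line of the TCP; rotation=None keeps the orientation; velocity is the mean speed in m/s.
- manip.move_joints(angles): joint-space move.
- manip.set_gripper(opening, squeeze=None): finger opening in m; squeeze is the grip in N (None keeps the last); returns when the fingers have stopped.
- manip.pause(seconds).
- manip.inverse_kinematics(position, orientation): joint angles nearest the present ones, or None.
- manip.capture(name): name is "scene" or "top" or "wrist"; returns a dict with "frame" (384x512x3 uint8, red, green, blue), "intrinsics" (3x3 intrinsics, pixels), "dist_coeffs" ([k1, k2, p1, p2, k3] as OpenCV has them; the pictures are not rectified), "origin" and "attitude" of the camera in the world. Camera axes: x right, y up, looking along -z (the intrinsics and any distortion apply to the point x, -y, -z); pixel columns grow to the right and rows downward; lengths in m; the calibration is good to about 2 mm. A picture is of the moment at which its call begins. There is no depth.
A pose or a line that the arm cannot do raises manip.Unreachable and nothing moves.
- manip.close_job(): hands the job in, once; it reports no verdict.
Readings, each from a call of its own:
- manip.get_clock(): time.
- manip.get_q(): joint angles.
- manip.get_joint_velocities(): joint speeds.
- manip.get_joint_torque(): joint torques, N m.
- manip.get_tool_pos(): TCP position.
- manip.get_tool_rot(): TCP orientation.
- manip.get_contact_force(): force on the tool from outside, world axes, zero at the start.
- manip.get_moment(): the same for the moment, N m.
- manip.get_width(): finger opening in m.
Only numpy, scipy, OpenCV 4.12 (cv2) and the standard library are available. Lean on these libraries where they do the work, as an engineer would, in place of code of your own. Each camera call takes 0.05 s, during which the arm holds its last target.

## Working session

There is one attempt and no reset: what is moved stays moved. The work goes in short steps, each a Python script; the robot and the scene stay as the last script left them, time stands still between calls to the robot, and variables do not carry over. Pictures are saved under pics/ and viewed, and the job is handed in when it is done.

```bash
mkdir -p pics; cat > h.py <<'E'
import numpy as np, cv2
from workcell import manip
def cap(n,fn=None):
    c=manip.capture(n)
    if fn: cv2.imwrite('pics/'+fn,cv2.cvtColor(c['frame'],cv2.COLOR_RGB2BGR))
    return c
def px2w(c,pts,z=0.):
    pts=np.asarray(pts,float).reshape(-1,1,2)
    n=cv2.undistortPoints(pts,np.array(c['intrinsics']),np.array(c['dist_coeffs'])).reshape(-1,2)
    d=np.c_[n[:,0],-n[:,1],-np.ones(len(n))]@np.array(c['attitude']).T
    o=np.array(c['origin']); zz=np.broadcast_to(z,(len(n),))
    return o+d*((zz-o[2])/d[:,2])[:,None]
def w2px(c,P):
    P=np.asarray(P,float).reshape(-1,3)
    q=(P-np.array(c['origin']))@np.array(c['attitude'])
    q=q*[1,-1,-1]
    return cv2.projectPoints(q,np.zeros(3),np.zeros(3),np.array(c['intrinsics']),np.array(c['dist_coeffs']))[0].reshape(-1,2)
E
python3 - <<'E'
from h import *
import pickle
for n in('scene','top','wrist'):
    c=cap(n,n+'0.png'); pickle.dump(c,open(n+'0.pkl','wb')); print(n,np.round(c['origin'],3),np.round(c['attitude'],3).tolist(),c['dist_coeffs'],np.array(c['intrinsics']).tolist())
print(manip.get_clock(),manip.get_tool_rot(),manip.get_width(),manip.grip_point_offset)
E
```

```text
scene [1.115 0.417 0.844] [[-0.517, -0.628, 0.582], [0.856, -0.37, 0.361], [-0.011, 0.685, 0.728]] [-0.04644619  0.          0.          0.          0.        ] [[474.16996367571596, 0.0, 262.263208500221], [0.0, 474.16996367571596, 192.54059860822932], [0.0, 0.0, 1.0]]
top [0.376 0.008 1.172] [[0.012, 0.998, -0.055], [-1.0, 0.012, 0.006], [0.006, 0.055, 0.998]] [-0.1203079  0.         0.         0.         0.       ] [[410.86289202638056, 0.0, 248.38642163346512], [0.0, 410.86289202638056, 193.89513325450756], [0.0, 0.0, 1.0]]
wrist [ 0.298 -0.553  0.384] [[0.375, 0.899, 0.226], [-0.927, 0.364, 0.091], [-0.001, -0.243, 0.97]] [-0.05054546  0.          0.          0.          0.        ] [[298.29138254773375, 0.0, 251.6093320175773], [0.0, 298.29138254773375, 191.7639637223795], [0.0, 0.0, 1.0]]
0.15 [[-3.83036990e-04  3.75357409e-01 -9.26880072e-01]
 [ 9.21320348e-04 -9.26879614e-01 -3.75357605e-01]
 [-9.99999502e-01 -9.97729318e-04  9.20475879e-06]] 0.09218952528380904 0.0187
```

View pics/top0.png

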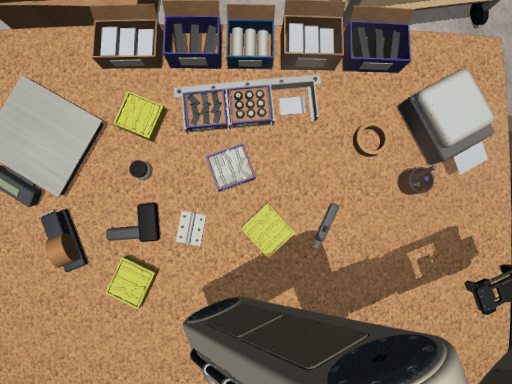

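View pics/scene0.png

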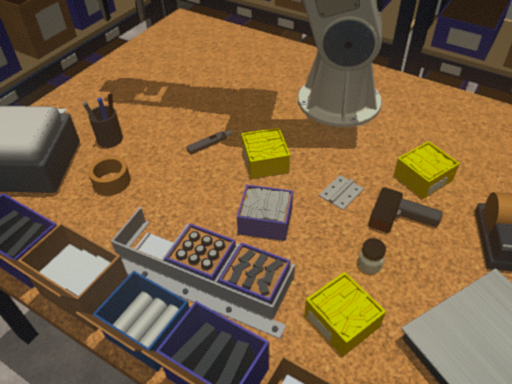

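View pics/wrist0.png

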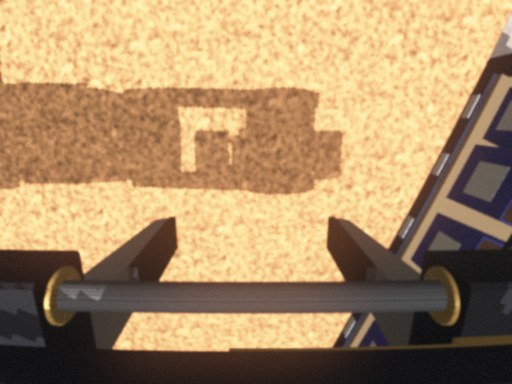

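Top view: the candidates are the violet carton with steel contents at (231,167), the yellow cartons at (140,115), (268,230) and (131,282), the violet cartons already in the rack at (206,110) and (250,105), and the shelf boxes at (193,40) and (378,45). I choose (231,167), since it's the only violet carton in front of the rack. The empty lane is the one with the white sticker at (291,105). Next is a close crop to check this.

```bash
python3 - <<'E'
import cv2
a=cv2.imread('pics/top0.png')[70:200,165:335]; cv2.imwrite('pics/crop_top.png',cv2.resize(a,None,fx=4.6,fy=4.6,interpolation=cv2.INTER_CUBIC))
a=cv2.imread('pics/scene0.png')[170:320,110:310]; cv2.imwrite('pics/crop_sc.png',cv2.resize(a,None,fx=4,fy=4,interpolation=cv2.INTER_CUBIC))
E
```

```text
(no output)
```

View pics/crop_top.png

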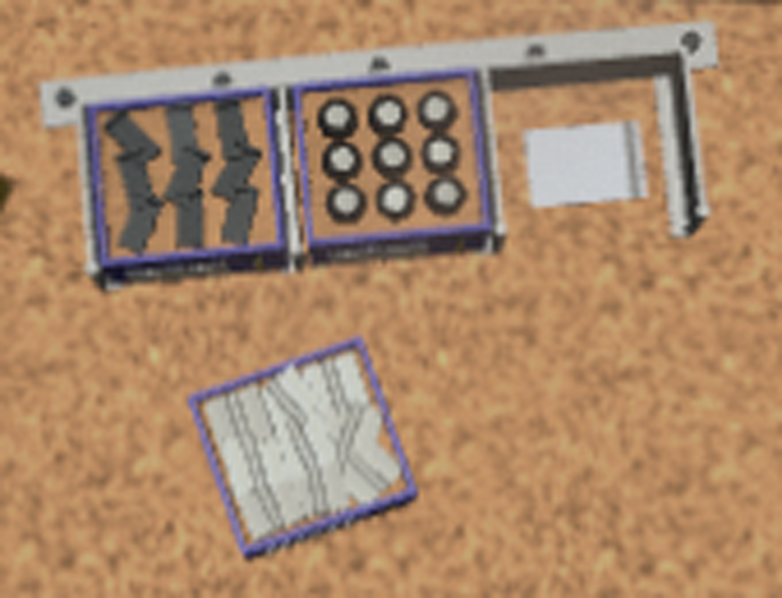

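View pics/crop_sc.png

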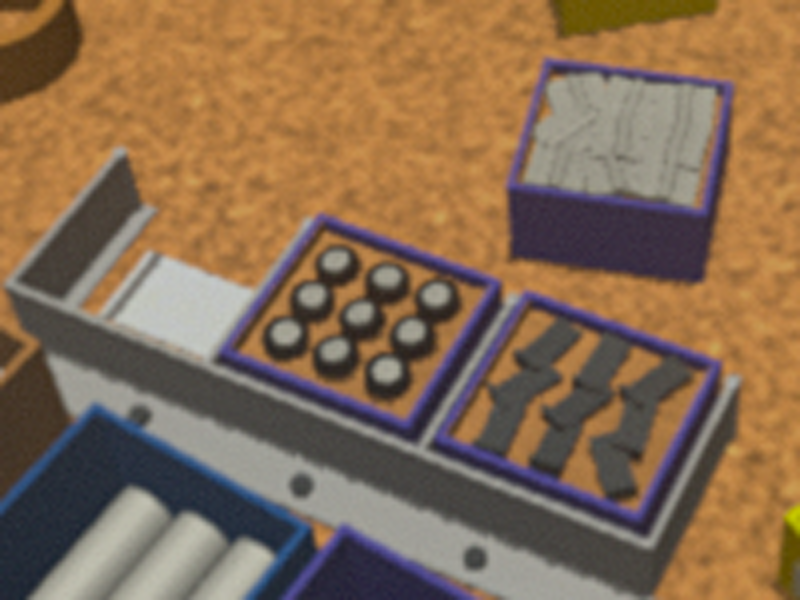

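The crop confirms the choice: the violet carton full of hinges is in front of the rack, turned about 14° from it, and the empty lane is the -y one with the white sticker. First I'll get rough poses, then a closer wrist view.

```bash
cat >> h.py <<'E'
from scipy.optimize import least_squares
def fitpose(model,obs,cams,init):
    """model Nx3 local; obs list of (cam idx, model idx, px)"""
    def W(p,M): c,s=np.cos(p[2]),np.sin(p[2]); return np.c_[p[0]+c*M[:,0]-s*M[:,1],p[1]+s*M[:,0]+c*M[:,1],M[:,2]]
    def f(p):
        r=[]
        for ci,mi,px in obs:
            r.append(w2px(cams[ci],W(p,model[mi:mi+1]))[0]-px)
        return np.concatenate(r)
    s=least_squares(f,init,x_scale=[.1,.1,.3]); return s.x,f(s.x).reshape(-1,2)
BOX=np.array([[.05,.055,.06],[.05,-.055,.06],[-.05,-.055,.06],[-.05,.055,.06]]) # as seen from top: TL TR BR BL
E
python3 - <<'E'
from h import *
import pickle
t=pickle.load(open('top0.pkl','rb'));s=pickle.load(open('scene0.pkl','rb'))
T=lambda q:(np.array(q)+.5)/4.6-.5+[165,70]
S=lambda q:(np.array(q)+.5)/4-.5+[110,170]
def go(nm,tp,sp,i0):
    ot=[('t',i,T(q)) for i,q in enumerate(tp)]; os_=[('s',i,S(q)) for i,q in enumerate(sp)]
    for o in(ot,os_,ot+os_):
        if o:
            x,r=fitpose(BOX,o,{'t':t,'s':s},i0); print(nm,np.round(x,4),np.abs(r).max().round(2))
go('carton',[(191,401),(361,341),(415,494),(247,554)],[(708,212),(512,187),(547,64),(731,86)],[.45,.05,.2])
go('A',[(290,82),(480,70),(495,233),(303,243)],[(412,432),(222,356),(320,217),(498,284)],[.6,0,.1])
go('B',[(85,105),(270,90),(288,247),(100,266)],[(645,520),(440,438),(524,294),(720,366)],[.6,.1,.1])
print(px2w(t,[T(q) for q in [(525,132),(638,122),(648,195),(535,208)]]).round(4))
print(px2w(t,[(370,140),(140,170),(149,222),(191,229),(327,225)],.02).round(3))
print(px2w(t,[(268,230)],.06).round(3))
E
```

```text
carton [0.511  0.0514 0.3564] 0.99
carton [0.5123 0.052  0.3683] 1.13
carton [0.5116 0.0517 0.3627] 1.46
A [0.6873 0.001  0.0829] 1.14
A [0.6893 0.0019 0.1203] 1.16
A [0.6885 0.0015 0.1052] 1.34
B [0.6737 0.1247 0.1117] 0.72
B [0.6744 0.1245 0.1218] 1.15
B [0.6741 0.1246 0.118 ] 1.12
[[ 0.7213 -0.0835  0.    ]
 [ 0.7293 -0.1554  0.    ]
 [ 0.6819 -0.1617  0.    ]
 [ 0.6721 -0.09    0.    ]]
[[ 0.599 -0.345  0.02 ]
 [ 0.504  0.31   0.02 ]
 [ 0.357  0.281  0.02 ]
 [ 0.34   0.161  0.02 ]
 [ 0.355 -0.22   0.02 ]]
[[ 0.341 -0.052  0.06 ]]
```

```bash
cat >> h.py <<'E'
def R(th): # tool down, tool y at angle th
    c,s=np.cos(th),np.sin(th); return np.array([[0,c,s],[0,s,-c],[-1,0,0]])
def loc(p,l): c,s=np.cos(p[2]),np.sin(p[2]); return np.array([p[0]+c*l[0]-s*l[1],p[1]+s*l[0]+c*l[1]])
def fxy(): return np.round(manip.get_contact_force(),2)
E
python3 - <<'E'
from h import *
p=np.array([.5116,.0517,.3627])
manip.set_gripper(.05)
q=manip.get_tool_pos(); manip.move_linear([q[0],q[1],.28],velocity=.25)
a=loc(p,[0,.055+.035])
manip.move_to([*a,.2],R(p[2])); print(manip.get_q().round(1) if hasattr(manip.get_q(),'round') else manip.get_q())
manip.move_linear([*a,.014],velocity=.15); print(fxy(),manip.get_tool_pos(),manip.get_clock())
for d in np.arange(.026,.004,-.002):
    manip.move_linear([*loc(p,[0,.055+d]),.014],velocity=.04); f=fxy(); print(round(d,3),f)
    if np.hypot(f[0],f[1])>1.5: break
print(manip.get_clock(),manip.get_width())
cap('scene','s1.png');cap('top','t1.png')
E
```

```text
[ 15.6   9.8 109.6  -0.   60.5  -5.1]
[ 0.8   0.09 -0.39] [0.48023188 0.13599662 0.01463562] 5.3917
0.026 [-0.02  1.02  0.43]
0.024 [-0.55 -0.29 -0.3 ]
0.022 [-0.38 -0.14  0.24]
0.02 [-0.74 -0.75 -0.11]
0.018 [-0.13  0.26 -0.69]
0.016 [-0.54 -0.67  0.39]
0.014 [-0.1  -0.5   0.04]
0.012 [-0.37 -0.33 -0.19]
0.01 [ 0.29 -0.37  0.98]
0.008 [-0.77  1.13 -0.83]
0.006 [-0.43  0.62  0.59]
8.2667 0.05022291579771931
```

View pics/s1.png

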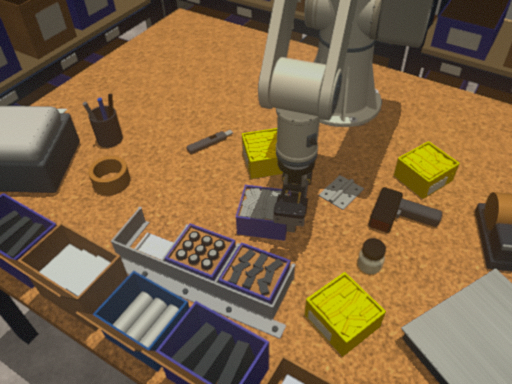

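The scene view shows the gripper at the carton's +y side (about 290,200) with nothing else touched. There's no contact yet, so I'll keep going.

```bash
python3 - <<'E'
from h import *
p=np.array([.5116,.0517,.3627])
for d in np.arange(.004,-.012,-.001):
    manip.move_linear([*loc(p,[0,.055+d]),.014],velocity=.03); f=fxy(); print(round(d,3),f)
    if np.hypot(f[0],f[1])>2.2: break
print(manip.get_tool_pos(),loc(p,[0,.055+d]),manip.get_clock())
c=cap('wrist','w2.png'); print(c['origin'])
E
```

```text
0.004 [-0.66  1.2   1.08]
0.003 [-0.01  0.82 -1.  ]
0.002 [ 0.22  1.55 -0.44]
0.001 [-0.62  0.72  0.02]
0.0 [-0.24  0.84 -0.32]
-0.001 [-0.27  0.57 -0.2 ]
-0.002 [-0.46  1.68 -0.52]
-0.003 [-0.02  1.36 -0.45]
-0.004 [-0.23  1.17 -0.99]
-0.005 [ 0.11  1.47 -0.27]
-0.006 [-1.18  1.26  0.01]
-0.007 [-0.79  0.62 -1.52]
-0.008 [-0.53  1.03 -1.44]
-0.009 [-0.35  1.24 -1.62]
-0.01 [-1.26  1.49 -0.79]
-0.011 [-0.72  0.99 -0.4 ]
[0.49601008 0.09275366 0.01398267] [0.49598881 0.09283746] 12.3667
[0.47203398 0.15673921 0.1838421 ]
```

View pics/w2.png

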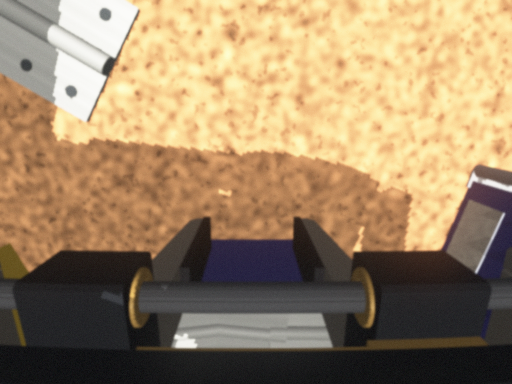

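The wrist view shows both fingertips flush on the carton's side (210–300, 240), square to it. Contact came at about 9 mm. Now the sideways arc push towards the lane, stopping 10 mm short to look.

```bash
cat >> h.py <<'E'
H=np.array([.703,-.1216,.117])
def rel(p): d=np.array(p[:2])-H[:2]; c,s=np.cos(H[2]),np.sin(H[2]); return np.array([c*d[0]+s*d[1],-s*d[0]+c*d[1],p[2]-H[2]])
def absl(r): return np.array([*loc(H,r[:2]),r[2]+H[2]])
E
python3 - <<'E'
from h import *
t=manip.get_tool_pos(); th=.3627
p=np.array([*loc([t[0],t[1],th],[0,-.064]),th]); r0=rel(p); print(r0)
r1=np.array([-.135,.010,0.])
N=6
for k in range(1,N+1):
    r=r0+(r1-r0)*k/N; q=absl(r)
    manip.move_linear([*loc(q,[0,.064]),.014],rotation=R(q[2]),velocity=.07); print(fxy(),end='')
print(manip.get_tool_pos(),manip.get_clock())
q=absl(r1)
manip.move_linear([*loc(q,[0,.064+.03]),.014],velocity=.1)
manip.move_linear([*loc(q,[0,.064+.03]),.30],velocity=.25)
# look: tool y at rack-y, camera seat
a=absl([-.11,.02,0])
for th in (H[2]-np.pi/2,H[2]+np.pi/2,H[2]):
    print(th,manip.inverse_kinematics([a[0],a[1],.30],R(th)))
cap('scene','s3.png');c=cap('top','t3.png')
import pickle;pickle.dump(c,open('t3.pkl','wb'));print(manip.get_clock())
E
```

```text
[-0.1649606   0.17498907  0.2457    ]
[ 0.09  0.45 -0.69][-0.17 -0.32  0.36][-0.19 -0.34 -0.49][ 0.25 -0.    0.25][-0.   -0.52 -0.36][-0.23  0.38 -1.11][ 0.56042075 -0.06434914  0.01396653] 15.7333
-1.4537963267948966 [-1.11069543e+01  1.43036902e+01  9.07768738e+01 -2.54444375e-14
  7.49194360e+01  7.21894395e+01]
1.6877963267948966 [-1.11069543e+01  1.43036902e+01  9.07768738e+01 -2.54444375e-14
  7.49194360e+01 -1.07810560e+02]
0.117 [-1.11069543e+01  1.43036902e+01  9.07768738e+01 -2.54444375e-14
  7.49194360e+01 -1.78105605e+01]
17.575
```

View pics/t3.png

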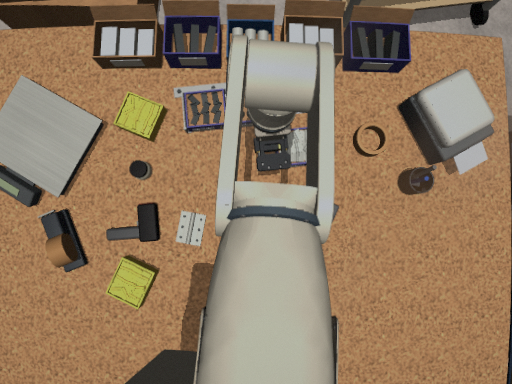

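View pics/s3.png

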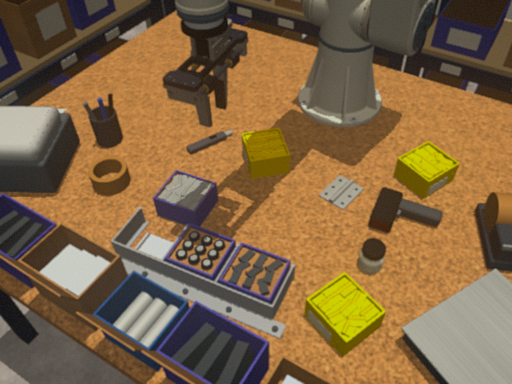

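The scene view shows the carton now in front of the empty lane at (186,197), the other objects undisturbed. The arm hides the top view, so I'll use the wrist camera from above.

```bash
python3 - <<'E'
from h import *
import pickle
a=absl([-.14,.0,0])
manip.move_to([a[0],a[1],.34],R(H[2]-np.pi/2))
c=cap('wrist','w4.png');pickle.dump(c,open('w4.pkl','wb'));print(c['origin'],manip.get_clock())
f=c['frame'][:,:,::-1]; print(w2px(c,[[*loc(H,q),0] for q in [(-.185,0),(.05,0)]]))
cv2.imwrite('pics/w4c.png',cv2.resize(f[0:230,130:400],None,fx=2.6,fy=2.6,interpolation=cv2.INTER_CUBIC))
E
```

```text
[ 0.63142205 -0.12921242  0.50936242] 18.8833
[[251.86392801 183.51040854]
 [252.08793852  38.21218096]]
```

View pics/w4.png

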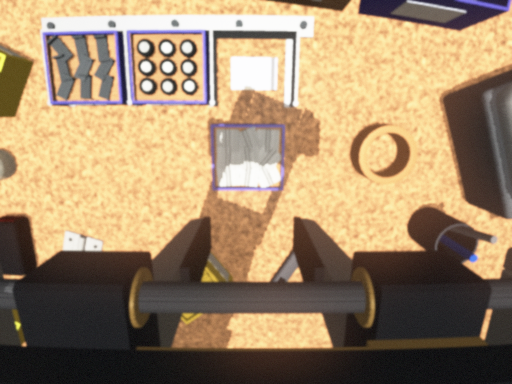

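View pics/w4c.png

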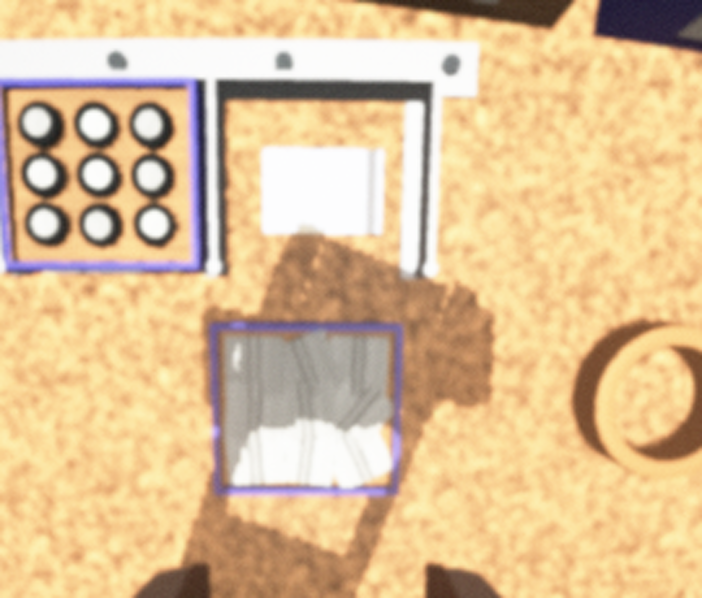

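The wrist view shows the carton at crop (210–403, 325–495), nearly square to the rack. The label is at (261–384, 147–235), and the lane's hem ends are at (215,270) and (432,272). I'll compute the poses from these.

```bash
python3 - <<'E'
from h import *
import pickle
c=pickle.load(open('w4.pkl','rb'))
f=c['frame'][:,:,::-1]
C=lambda q:(np.array(q,float)+.5)/2.6-.5+[130,0]
x,r=fitpose(BOX,[('w',i,C(q)) for i,q in enumerate([(210,325),(403,324),(399,495),(215,495)])],{'w':c},[.56,-.13,.117]); print('carton',x,rel(x),r.round(1).tolist())
L=np.array([[.025,.037,0],[.025,-.037,0],[-.025,-.037,0],[-.025,.037,0]])
x,r=fitpose(L,[('w',i,C(q)) for i,q in enumerate([(261,147),(384,149),(384,235),(262,235)])],{'w':c},[.7,-.12,.117]); print('label',x,rel(x),r.round(1).tolist())
for q,z in [((215,270),.05),((432,272),.05),((205,85),.05),((434,85),.05),((405,180),0),((425,180),0),((425,180),.05),((440,180),.05),((222,180),.05),((205,180),.05),((210,180),.05),((215,180),.05),((226,180),0)]:
    w=px2w(c,[C(q)],z)[0]; print(q,z,(rel([w[0],w[1],0])[:2]*1000).round(1))
cv2.imwrite('pics/lane.png',cv2.resize(f[10:125,195:315],None,fx=5.2,fy=5.2,interpolation=cv2.INTER_CUBIC))
E
```

```text
carton [ 0.57078637 -0.13059821  0.11966921] [-0.13236012  0.00649703  0.00266921] [[-0.2, -0.3], [0.1, -0.0], [0.1, 0.1], [0.0, 0.2]]
label [ 0.70026013 -0.12483674  0.11516921] [-0.00309898 -0.00289478 -0.00183079] [[0.7, 0.7], [-0.3, 0.2], [-0.9, -0.4], [0.6, -0.6]]
(215, 270) 0.05 [-52.3  58.9]
(432, 272) 0.05 [-53.2 -65.1]
(205, 85) 0.05 [45.9 61.9]
(434, 85) 0.05 [ 46.1 -63.1]
(405, 180) 0 [  4.  -53.8]
(425, 180) 0 [  4.1 -66.2]
(425, 180) 0.05 [ -3.4 -59.6]
(440, 180) 0.05 [ -3.3 -68. ]
(222, 180) 0.05 [-3.6 53.7]
(205, 180) 0.05 [-3.5 63.2]
(210, 180) 0.05 [-3.5 60.4]
(215, 180) 0.05 [-3.5 57.6]
(226, 180) 0 [ 3.9 57. ]
```

View pics/lane.png

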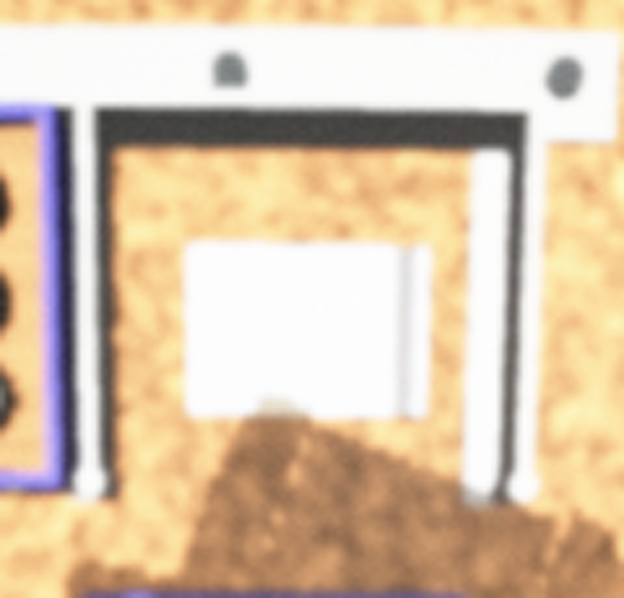

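Measured against the label, the carton sits 9 mm to +y of the lane centre with an angle error of about 0.004 rad. The light strip beside the outer divider lies inside the stated clear width, so I take it as a flat foot. One short side push to centre the carton, then another look.

```bash
sed -i 's/^H=.*/H=np.array([.7022,-.1246,.1165])/' h.py; python3 - <<'E'
from h import *
import pickle
p=np.array([.5708,-.1306,.1197]); r=rel(p); print('start rel',r)
a=loc(p,[0,.095])
manip.move_to([*a,.15],R(H[2])); 
manip.move_linear([*a,.014],velocity=.2)
q=absl([r[0],0,0])
manip.move_linear([*loc(q,[0,.0671]),.014],velocity=.06)
manip.move_linear([*loc(q,[0,.095]),.014],velocity=.12)
manip.move_linear([*loc(q,[0,.095]),.13],velocity=.25)
a=absl([-.14,.0,0])
manip.move_to([a[0],a[1],.27],R(H[2]-np.pi/2))
c=cap('wrist','w5.png');pickle.dump(c,open('w5.pkl','wb'));print(manip.get_clock())
f=c['frame'][:,:,::-1]
cv2.imwrite('pics/w5c.png',cv2.resize(f[0:230,130:400],None,fx=2.6,fy=2.6,interpolation=cv2.INTER_CUBIC))
E
```

```text
start rel [-0.13120673  0.00931417  0.0032    ]
24.0583
```

View pics/w5c.png

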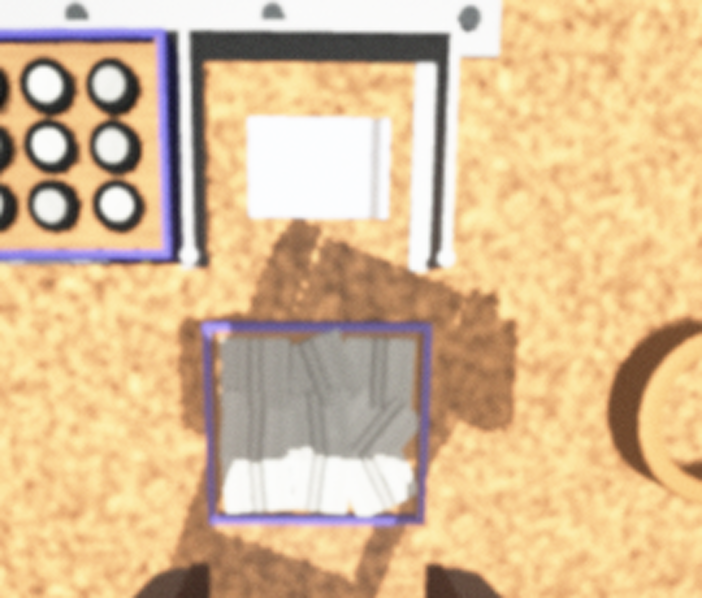

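The closer wrist view shows the carton rim corners at crop (203,324), (432,325), (424,522), (211,523), the label at (248–391, 116–219), and the hems at (190,257) and (446,258).

```bash
python3 - <<'E'
from h import *
import pickle
c=pickle.load(open('w5.pkl','rb'))
C=lambda q:(np.array(q,float)+.5)/2.6-.5+[130,0]
x,r=fitpose(BOX,[('w',i,C(q)) for i,q in enumerate([(203,324),(432,325),(424,522),(211,523)])],{'w':c},[.56,-.13,.117]); print('carton',x,rel(x),r.round(1).tolist())
L=np.array([[.025,.037,0],[.025,-.037,0],[-.025,-.037,0],[-.025,.037,0]])
x,r=fitpose(L,[('w',i,C(q)) for i,q in enumerate([(248,116),(391,118),(389,219),(248,218)])],{'w':c},[.7,-.12,.117]); print('label',x,rel(x),r.round(1).tolist())
for q,z in [((190,257),.05),((446,258),.05),((192,40),.05),((453,40),.05)]:
    w=px2w(c,[C(q)],z)[0]; print(q,z,(rel([w[0],w[1],0])[:2]*1000).round(1))
E
```

```text
carton [ 0.57223799 -0.13928676  0.11768545] [-0.13078821  0.00051915  0.00118545] [[-0.3, -0.4], [0.3, -0.8], [0.7, 0.9], [-0.7, 0.5]]
label [ 0.70065585 -0.1249123   0.10778202] [-0.00156998 -0.0001307  -0.00871798] [[0.4, 0.5], [-0.4, 0.3], [-0.6, -0.3], [0.6, -0.5]]
(190, 257) 0.05 [-50.  62.]
(446, 258) 0.05 [-50.3 -61.2]
(192, 40) 0.05 [46.2 58.1]
(453, 40) 0.05 [ 46.4 -61.2]
```

The carton is centred to within about 0.5 mm and 0.01 rad. Now I push from behind, first just into the mouth, with a look at that point.

```bash
python3 - <<'E'
from h import *
th=H[2]-np.pi/2
def go(rx,v,z=.014): manip.move_linear([*absl([rx-.062,0,0])[:2],z],rotation=R(th),velocity=v)
a=absl([-.131-.062-.03,0,0])
manip.move_to([*a[:2],.13],R(th)); go(-.161,.2)
print(fxy(),manip.get_clock())
for rx in (-.13,-.115,-.10,-.085): go(rx,.05); print(rx,fxy(),np.round(manip.get_joint_torque(),1))
print(manip.get_clock()); c=cap('wrist','w6.png'); cap('scene','s6.png')
f=cv2.imread('pics/s6.png')[130:300,80:310]; cv2.imwrite('pics/s6c.png',cv2.resize(f,None,fx=3.4,fy=3.4,interpolation=cv2.INTER_CUBIC))
E
```

```text
[0.17 0.39 0.48] 25.4833
-0.13 [-0.03 -0.21 -0.76] [  0.1 -56.  -21.    0.   -0.1   0. ]
-0.115 [-0.12  0.02 -0.48] [  0.1 -57.4 -21.4   0.   -0.    0. ]
-0.1 [-0.75 -0.16  0.03] [  0.1 -58.9 -21.9   0.   -0.    0. ]
-0.085 [-0.   -0.54 -0.73] [  0.1 -60.4 -22.4   0.   -0.    0. ]
27.6
```

View pics/w6.png

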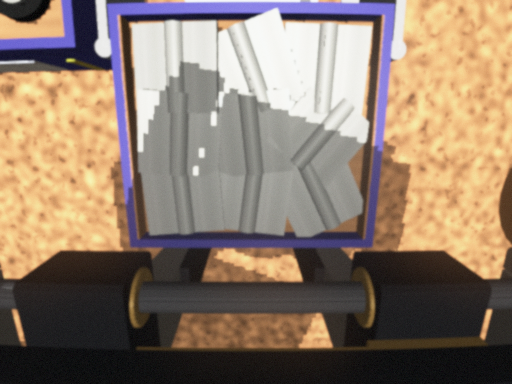

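View pics/s6c.png

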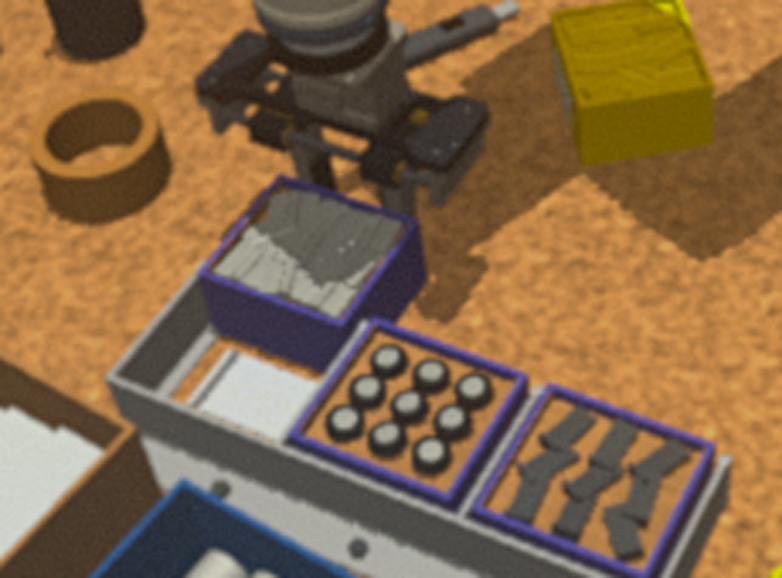

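The wrist view shows the carton in the mouth between the hems at (103,47) and (399,47), symmetric and square. I'll keep pushing until the rail's reaction shows in the force reading.

```bash
python3 - <<'E'
from h import *
th=H[2]-np.pi/2
def go(rx,v,z=.014): manip.move_linear([*absl([rx-.062,0,0])[:2],z],rotation=R(th),velocity=v)
for rx in (-.06,-.035,-.015): go(rx,.05); print(rx,fxy())
for rx in np.arange(-.012,.0085,.0015):
    go(rx,.03); f=np.mean([manip.get_contact_force() for _ in range(4)],0); print(round(rx,4),f.round(1))
    if np.hypot(f[0],f[1])>7: break
print(manip.get_clock(),rel([*manip.get_tool_pos()[:2],0])); cap('wrist','w7.png')
E
```

```text
-0.06 [-0.14 -0.01  0.68]
-0.035 [-0.27 -0.49  0.14]
-0.015 [ 0.07 -0.57 -0.41]
-0.012 [-0.4  0.6  1.1]
-0.0105 [-2.2  0.1  1.4]
-0.009 [-1.8 -0.1 -0. ]
-0.0075 [-0.4  0.  -0.6]
-0.006 [-1.8 -0.9 -0.8]
-0.0045 [-1.2  0.4 -1.4]
-0.003 [-1.1 -0.2 -1. ]
-0.0015 [-1.4 -0.6 -0.8]
-0.0 [-1.  -0.2 -1.4]
0.0015 [-2.1  0.1 -1.3]
0.003 [-7.2 -0.2  3.5]
32.3 [-0.06027717  0.00015004 -0.1165    ]
```

View pics/w7.png

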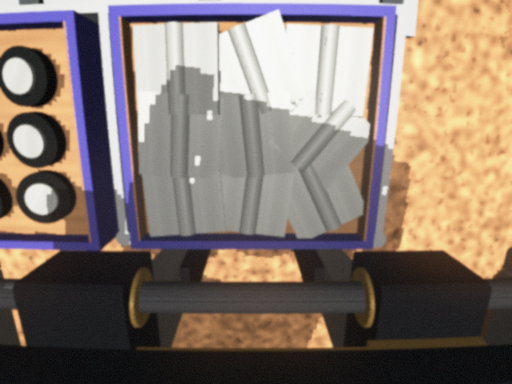

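The carton's front is in line with neighbour A's and the force has risen, so it is against the rail. One small nudge more, then back off and check from above.

```bash
python3 - <<'E'
from h import *
import pickle
th=H[2]-np.pi/2
def go(rx,v,z=.014): manip.move_linear([*absl([rx-.062,0,0])[:2],z],rotation=R(th),velocity=v)
go(.0038,.02); print(fxy())
go(-.04,.1); go(-.04,.2,.14)
a=absl([-.11,0,0]); manip.move_linear([*a[:2],.24],velocity=.2)
c=cap('wrist','w8.png');pickle.dump(c,open('w8.pkl','wb'))
manip.move_linear([*absl([-.22,0,0])[:2],.30],velocity=.25)
d=cap('scene','s8.png');pickle.dump(d,open('s8.pkl','wb'));print(manip.get_clock())
f=c['frame'][:,:,::-1]
cv2.imwrite('pics/w8c.png',cv2.resize(f[0:230,110:400],None,fx=2.6,fy=2.6,interpolation=cv2.INTER_CUBIC))
E
```

```text
[-10.6   -1.37   6.13]
35.375
```

View pics/w8c.png

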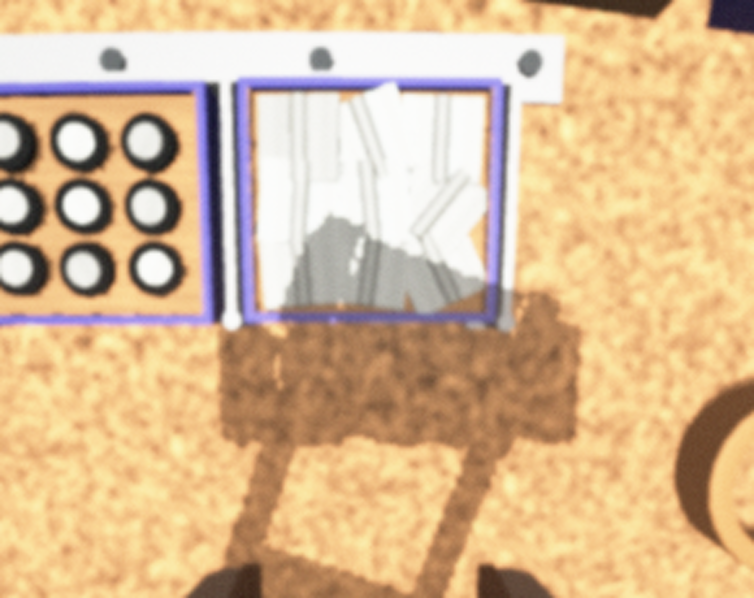

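View pics/s8.png

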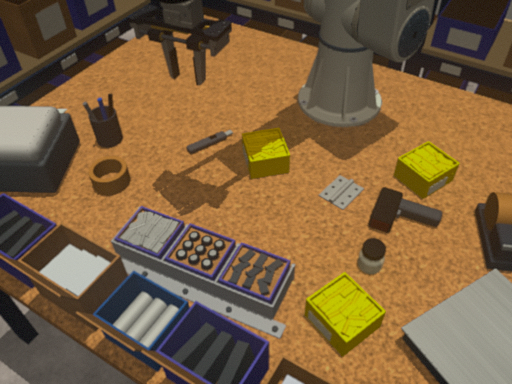

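The wrist view shows the carton in the lane with its rear edge on the rail and its front in line with neighbour A's. The scene view shows everything else unmoved. A numerical check follows.

```bash
python3 - <<'E'
from h import *
import pickle
c=pickle.load(open('w8.pkl','rb'))
C=lambda q:(np.array(q,float)+.5)/2.6-.5+[110,0]
x,r=fitpose(BOX,[('w',i,C(q)) for i,q in enumerate([(236,80),(508,79),(499,323),(245,323)])],{'w':c},[.7,-.12,.117]); print('carton',x,rel(x),r.round(1).tolist())
for q,z in [((232,319),.05),((506,321),.05),((212,322),.06),((245,323),.06),((207,82),.06),((236,80),.06)]:
    w=px2w(c,[C(q)],z)[0]; print(q,z,(rel([w[0],w[1],0])[:2]*1000).round(1))
a=cv2.imread('pics/scene0.png').astype(int);b=cv2.imread('pics/s8.png').astype(int)
for n,(u,v) in dict(tape=(109,177),jar=(372,255),scan=(400,208),cutter=(208,142),hinge=(342,192),A=(199,250),B=(255,272)).items():
    A=a[v-22:v+22,u-25:u+25].astype(np.float32).mean(2);B=b[v-22:v+22,u-25:u+25].astype(np.float32).mean(2)
    print(n,np.round(cv2.phaseCorrelate(A,B),2))if 0 else print(n,[np.round(k,2) for k in cv2.phaseCorrelate(A.astype(np.float32),B.astype(np.float32))])
print(manip.get_tool_pos(),fxy(),manip.get_clock())
E
```

```text
carton [ 0.70148147 -0.12535377  0.11779698] [-0.00080127 -0.00066515  0.00129698] [[1.1, -0.6], [-1.1, -0.3], [-0.7, 0.4], [0.7, 0.5]]
(232, 319) 0.05 [-48.7  62.5]
(506, 321) 0.05 [-49.7 -61.3]
(212, 322) 0.06 [-49.8  69.6]
(245, 323) 0.06 [-50.3  55.1]
(207, 82) 0.06 [47.9 67.6]
(236, 80) 0.06 [48.6 55.6]
tape [array([-0.17,  0.52]), np.float64(0.94)]
jar [array([-0.12,  0.4 ]), np.float64(0.97)]
scan [array([0.03, 0.46]), np.float64(0.97)]
cutter [array([-0.2 ,  0.08]), np.float64(0.54)]
hinge [array([0.07, 0.51]), np.float64(1.01)]
A [array([0.06, 0.51]), np.float64(0.68)]
B [array([0.06, 0.49]), np.float64(0.99)]
[ 0.484329   -0.15003749  0.29892178] [-0.45  0.13  0.27] 35.375
```

```bash
python3 -c "
from workcell import manip
manip.close_job(); print(manip.get_clock())"
```

```text
the job is handed in; nothing more can be done
the job is handed in; nothing more can be done
```

The violet hinge carton is in the empty -y lane, home against the back rail, and I have handed the job in at about 35 s of the 72 s allowed. I got it there with fingertip pushes only. First I pushed it sideways in an arc that also turned it square. A short push then centred it, and a straight push from behind took it in until the rail's reaction reached about 11 N.

**Carton position:** the last wrist-camera fit puts it within about 1 mm of the home pose I had estimated from the label, and about 0.001 rad off the lane direction. Two label fits disagreed by up to about 1.5 mm and 0.007 rad, still well inside the limits. Its front edge lines up with neighbour A's. I didn't measure its height or tilt directly, but the pictures show it standing flat.

**Other things:** image comparison of neighbours A and B, the tape roll, jar, scanner and hinge showed a shared shift of about 0.5 pixel. I take that as a small camera shift, not movement. The cutter's match was weaker because the arm's shadow had moved over it, but it looks unmoved.

**Checks that didn't work as planned:**
- **Contact by force:** stopping to feel for first contact didn't work, because the reading fell back to noise after each step. I placed the sideways pushes from camera fits instead.
- **Light strip in the lane:** I took the pale strip beside the outer divider to be a flat foot. I didn't confirm that, but the push went past it without any extra resistance.

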